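Tap an offcut home against the hidden length stop

TASK

Pick up the tapping drift from the grey folder and use its brass head to nudge the wood offcut along the trough of the jig, in under the blue hood, until it meets the stop hidden inside. The stop is only held by friction, so tap gently and do not shift it, and move the offcut with the drift alone, never with the fingers. Then lay the drift back flat on the folder, leaving the offcut against the stop and the paint pots and eraser where they are.

Things in the scene. Friction and masses are not known exactly. Their poses are not given: they have to be found in the camera images.
- jig: Fixed length-stop jig: plywood base 160 x 70 x 22 mm (local x -70 to +90, y +-35 mm) with a straight trough along local x on top. Origin on the table under the trough's centre line; +x is the direction to push the offcut, z up. The trough's floor is 22 mm above the table and 22 mm wide between its rails (y +-11 mm).
- trough_rear (a point): Floor of the trough, on its centre line, at its open rear end (jig x = -70 mm; no end wall). Axes as the jig's. From here to the hood the rails are 12 mm high and 8 mm thick, and the trough is open above.
- hood_mouth (a point): Floor of the trough, on its centre line, at the mouth of the blue hood (jig x = 0). Axes as the jig's. The mouth is 22 mm wide and 21 mm high; the hood is 38 mm wide, 88 mm long, its top 47 mm above the table. The stop, a block that cannot be seen, stands 35 to 60 mm past the mouth, differently each time. It slides back if pushed with about 12 N or more.
- offcut: Pale wood offcut, 18 x 45 x 12 mm, 25 g, lying loose in the trough outside the hood. It needs well under 1 N to slide. Origin at the centre of its underside; long axis local y (+-22.5 mm), local +y points along the jig's +x, into the hood. Once home its rear end lies from 10 mm in front of the hood's mouth to 15 mm inside it.
- drift: Tapping drift, 190 mm long, 80 g, lying on the folder: pale wooden handle 90 x 20 wide (y) x 26 mm high, then an 8 mm aluminium rod and a brass head 12 mm thick. Origin at the centre of the handle's underside; +x points to the head (handle x -45 to +45 mm), z up. It balances about 20 mm ahead of the origin; grip the handle there, across its width.
- drift_tip (a point): Centre of the flat end face of the drift's brass head: 145 mm ahead of the drift's origin and 13 mm above its underside.
- folder: Grey folder, 220 (x) x 300 (y) x 9 mm, fixed flat on the table. Origin at the centre of its underside.
- red_pot: Small white paint pot with a red-brown band, 36 mm across, 38 mm high, loose bystander. Origin at the centre of its underside.
- green_pot: Small white paint pot with a dark green band, 34 mm across, 41 mm high, loose bystander. Origin at the centre of its underside.
- eraser: White eraser in a blue sleeve, 20 x 42 x 12 mm, loose bystander. Origin at the centre of its underside.
Mind the look-alikes: they are no part of the job. There is more than one size of the drift; the job needs the larger.

How it is judged:
On the way, in this order (a step that is already met when the one before it is completed fails the run):
1. the drift is lifted off the folder (z of drift in the frame of folder above 0.02 m), for 0.2 s.
2. the offcut meets the hidden stop (gap under 2.5 mm) (y of stop_face in the frame of offcut below 0.025 m), for 0.2 s.
At the end, for the whole second after the job is handed in: The offcut's front end is within 2.5 mm of the hidden stop and at rest; the drift lies flat on the folder (the centre of its handle over the folder, tilt under 0.12 rad), released and at rest (y of stop_face in the frame of offcut below 0.025 m and x of drift in the frame of folder between -0.105 and 0.105 m and y of drift in the frame of folder between -0.145 and 0.145 m and z of drift in the frame of folder between 0.004 and 0.016 m and angle between drift's own z axis and vertical below 0.12 rad and linear speed of each of drift, offcut below 0.02 m/s); the robot touches nothing.
It fails at once if the hidden stop is shifted by more than 3 mm (distance of stop_face from where it was at the start of the episode above 0.003 m).
It fails at once if the fingers or arm touch the offcut (contact force between any of the fingers, the arm and offcut above 0.3 N).
It fails at once if a paint pot or the eraser is moved by more than 15 mm (distance of any of red_pot, green_pot, eraser from where it was at the start of the episode above 0.015 m).
It also fails if it takes over 64 s, if anything falls off the work surface, if the arm or the gripper's body presses on something with over 40 N, if the wrist force passes 120 N, or if a joint passes its speed limit or range.

ROBOT

A 6-joint arm with a two-finger parallel gripper is mounted at the origin on a cart in front of the work surface, level with it; the furniture and walls round the work are solid. World frame = base frame: x ahead of the robot, y to its left, z up, the work surface at z = 0. Lengths are in m, angles in rad, forces in N, time in s.
With the tool pointing down it reaches from about 0.35 to 0.975 m from the base axis. Payload 4.9 kg.
Tool frame: the origin (TCP) lies midway between the tips of the shut fingers; the grasp point (between the pads) lies 19 mm behind it; x points along the fingers, y is the direction in which the jaws open and shut, and the axes are right-handed (so a half turn about x gives the same grasp; the last joint's range is limited). The gripper opens to 85 mm and grips with 20 to 120 N. Pads are 22 mm wide; open, the fingers measure 114 mm over their backs; the gripper's body (76 mm by 85 mm) begins 54 mm behind the grasp point. The pads swing forward as they close: fully open they stand 13 mm farther back than shut.
Start: joints at [-1.261, 0.053, 1.613, -0, 1.476, -0.119], TCP at [0.26, -0.568, 0.231] pointing down, gripper open.
Joint ranges: [-3.01, 3.01], [-1.01, 2.22], [0.06, 2.58], [-1.02, 4.17], [0.09, 2.62], [-3.14, 3.14]. Speed limits (rad/s): [2.57, 2.57, 3.14, 3.14, 3.14, 3.14].

INTERFACE

Orientations are given as a rotation vector (axis times angle).
In Python, from station import ctrl gives the robot as it stands.
- The arm moves only by the shell command python3 -m handwheel 'ROWS' [FORCE]. ROWS is JSON, a list of rows, each a list of 3 entries, a list of its own where there are three numbers: the finger opening in m, from 0 to 0.0854, then the shift along the tool's x, y, z in m, then the turn, a rotation vector about the tool's x, y, z in degrees. In form: [[claw, [dx, dy, dz], [ax, ay, az]], ...]. A call has 1 to 10 rows; each row shifts and turns the commanded pose from where the row before left it, along the tool's axes as they then stand; what a row does not reach is not made up. A row lasts 1/12 s, in which the tool goes at most 41.7 mm and 7.16 degrees, less where a joint would pass 70% of its speed; a pose out of reach is approached as far as the arm can. A call with a gripper value outside its range is refused whole. The fingers move at their own pace and stop on an object; FORCE is the grip in N (left out, the last holds). Time passes only in rows, so rows that do not move let the fingers close. It gives the time, the measured TCP pose, the force and the opening at its end, in the units of the state.
- ctrl.get_obs(): the state, without advancing time (a new reading comes with each control period).
- ctrl.get_image(name): name is "side" or "top"; returns the picture (420x560x3 uint8, red, green, blue); there is no depth.
- ctrl.camera_params(name): a dict with "vertical_fov" (degrees; the focal length in pixels is half the picture's height over the tangent of half this angle, whatever the lens; pixels are square), "cx", "cy" (the principal point, pixels), "rvec" (rotation vector, rad) and "tvec" (3), from world to camera coordinates, as OpenCV has them. Camera axes: x right, y down, z forward; pixel columns grow to the right and rows downward; lengths in m; the calibration is good to about 2 mm. A picture is of the moment at which its call begins. camera_params takes no time and is no camera call.
- ctrl.finish_job(): hands the job in, once; it reports no verdict.
Trained networks look in the newest picture that a camera, given by its name, has taken for a name from the list of things; names that differ only in an ending like _2 or _b are one class to them, and where a whole thing is asked for, a point or a joint stands for the part that bears it (a point fixed in the world has none). Each returns a list of dicts, best first, with "score" (0 to 1); they miss things now and then, are a little off and sometimes report something else, mostly with a low value. They report only what shows in the picture. A call takes as long as a camera call. They do not tell look-alikes from the thing itself.
- ctrl.look_for(thing, camera): "box" ([centre column, centre row, width, height] in pixels, round what is visible of it).
- ctrl.silhouettes(thing, camera): "mask" (420x560 bool, what is visible of it) and "box" ([centre column, centre row, width, height] in pixels, round what is visible of it).
- ctrl.tip_of(thing, camera): "centre" ([row, column] in pixels: a listed point, or the origin of a listed thing).
The state is a dict: "t": time; "q": joint angles; "dq": joint speeds; "effort": joint torques, N m; "tool_pos": TCP position; "tool_rot": TCP orientation; "contact_force": force on the tool from outside, world axes, zero at the start; "wrist_torque": the same for the moment, N m; "opening": finger opening in m.
Only numpy, scipy, OpenCV 4.12 (cv2) and the standard library are available. Lean on these libraries where they do the work, as an engineer would, in place of code of your own. Each camera call takes 0.05 s, during which the arm holds its last target.

## Working session

There is one attempt and no reset: what is moved stays moved. The work goes in short steps, Python scripts to look and compute and a shell command to move; the robot and the scene stay as the last step left them, time stands still between calls to the robot, and variables do not carry over. Pictures are saved under pics/ and viewed, and the job is handed in when it is done.

```bash
ls; mkdir -p pics
python3 - <<'E'
from station import ctrl
import cv2
for n in("top","side"):
    im=ctrl.get_image(n); cv2.imwrite(f"pics/{n}0.png",im[:,:,::-1]); print(n,ctrl.camera_params(n))
o=ctrl.get_obs(); print(o)
E
```

```text
pics
top {'vertical_fov': 57.250426212140475, 'cx': 279.01234054383497, 'cy': 211.50147102918285, 'rvec': array([ 2.18587029, -2.15429763,  0.12045655]), 'tvec': array([0.01200583, 0.54787315, 1.01792327])}
side {'vertical_fov': 49.98788304119442, 'cx': 279.5608657176116, 'cy': 207.69048592500098, 'rvec': array([ 2.11742198, -0.31745816,  0.17801073]), 'tvec': array([-0.54170575,  0.16207062,  1.07215933])}
{'t': 0.1, 'q': array([-1.26099225e+00,  5.33689632e-02,  1.61415711e+00, -1.83440188e-05,
        1.47602723e+00, -1.19039113e-01]), 'dq': array([-4.25618143e-04,  1.45612650e-03, -3.63436979e-03,  8.74479144e-05,
       -9.74512865e-04,  6.91236577e-04]), 'effort': array([ 1.54297768e-04, -3.94900990e+01, -3.71363318e+01, -1.43157299e-04,
        3.90902802e-03, -4.39359354e-06]), 'tool_pos': array([ 0.25968462, -0.56786775,  0.23013729]), 'tool_rot': array([ 1.9850128 ,  0.43430296, -1.98542912]), 'contact_force': array([-1.18668627,  0.39257106,  0.39134125]), 'wrist_torque': array([-0.0555297 ,  0.03417933,  0.02744408]), 'opening': 0.08535059529443764}
```

View pics/top0.png

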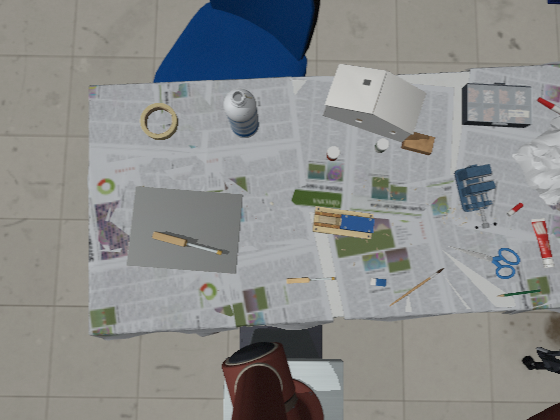

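View pics/side0.png

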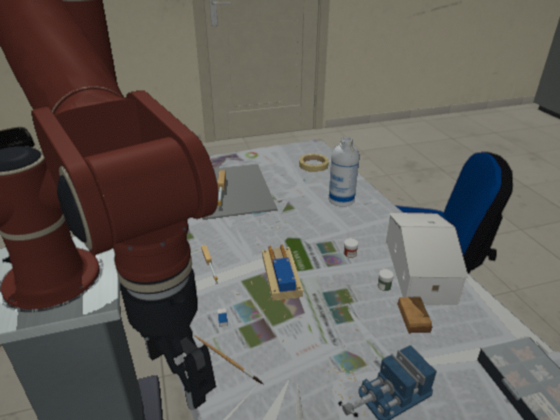

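```bash
cat > h.py <<'E'
import numpy as np,cv2
from station import ctrl
from scipy.spatial.transform import Rotation as Ro
def cam(n):
    p=ctrl.camera_params(n); f=210/np.tan(np.radians(p['vertical_fov'])/2)
    return np.array([[f,0,p['cx']],[0,f,p['cy']],[0,0,1]]),Ro.from_rotvec(p['rvec']).as_matrix(),np.array(p['tvec'])
def bp(n,uv,z):
    K,R,t=cam(n); d=R.T@np.linalg.inv(K)@np.array([uv[0],uv[1],1.]); c=-R.T@t
    return c+d*(z-c[2])/d[2]
def pr(n,X):
    K,R,t=cam(n); x=(R@np.atleast_2d(X).T).T+t; x=(K@x.T).T; return x[:,:2]/x[:,2:]
def crop(im,c0,c1,r0,r1,s,fn):
    cv2.imwrite(fn,cv2.resize(im[r0:r1,c0:c1,::-1],None,fx=s,fy=s,interpolation=cv2.INTER_CUBIC))
E
python3 - <<'E'
from h import *
a=ctrl.get_image("top")
crop(a,120,250,180,280,6,"pics/c1.png")
crop(a,280,400,190,300,5,"pics/c2.png")
b=ctrl.get_image("side")
crop(b,190,320,160,340,3,"pics/c3.png")
for cn in("top","side"):
  for th in("drift_tip","drift","trough_rear","hood_mouth","offcut","folder","red_pot","green_pot","eraser","jig"):
    r=ctrl.tip_of(th,cn); print(cn,th,[(np.round(x['centre'][::-1],1).tolist(),round(x['score'],2)) for x in r[:3]])
E
```

```text
top drift_tip [([332.6, 273.3], 0.76), ([221.8, 255.3], 0.65)]
top drift [([168.6, 239.7], 0.68), ([294.5, 276.0], 0.51), ([331.9, 155.1], 0.38)]
top trough_rear [([314.9, 221.3], 0.81)]
top hood_mouth [([339.3, 219.8], 0.75)]
top offcut [([327.4, 222.0], 0.47)]
top folder [([188.5, 230.8], 0.97)]
top red_pot [([328.4, 156.0], 0.51)]
top green_pot [([377.3, 145.5], 0.68)]
top eraser [([377.1, 280.6], 0.63)]
top jig [([337.4, 222.3], 0.68)]
side drift_tip [([217.2, 199.1], 0.75), ([212.8, 275.8], 0.53), ([278.4, 275.4], 0.24)]
side drift [([232.7, 190.2], 0.63), ([223.3, 183.2], 0.53), ([208.1, 254.4], 0.44)]
side trough_rear [([219.4, 202.0], 0.66), ([273.3, 247.5], 0.65)]
side hood_mouth [([277.8, 268.0], 0.96)]
side offcut [([278.2, 260.3], 0.62), ([275.1, 245.8], 0.5)]
side folder [([233.0, 192.2], 0.62)]
side red_pot [([347.9, 251.9], 0.82)]
side green_pot [([382.9, 284.9], 0.77), ([231.7, 190.2], 0.5), ([277.8, 260.2], 0.24)]
side eraser [([222.2, 315.9], 0.59)]
side jig [([279.2, 274.8], 0.57), ([281.4, 265.7], 0.33)]
```

View pics/c1.png

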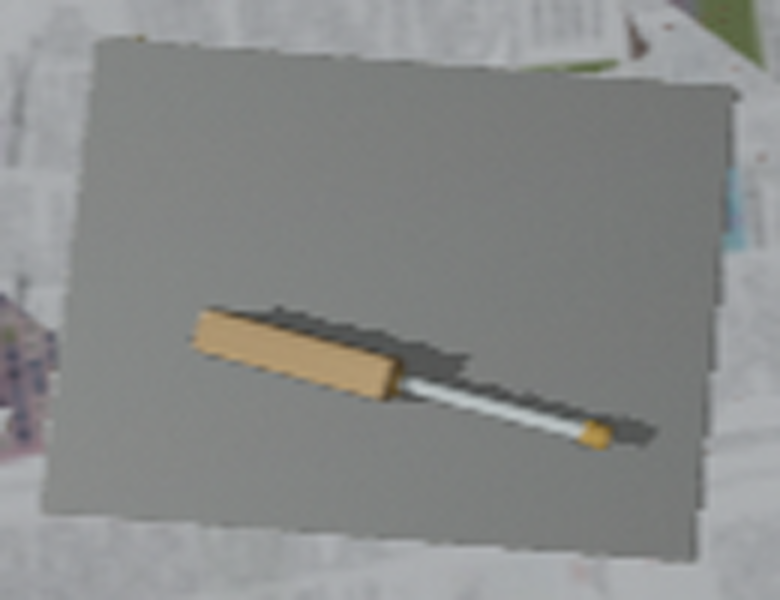

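View pics/c2.png

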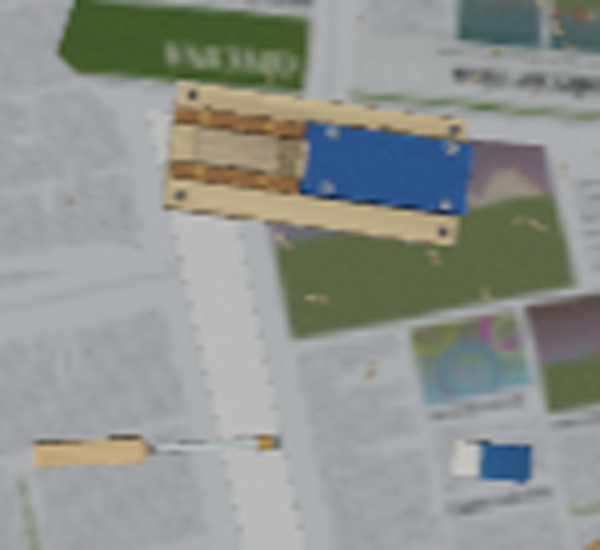

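View pics/c3.png

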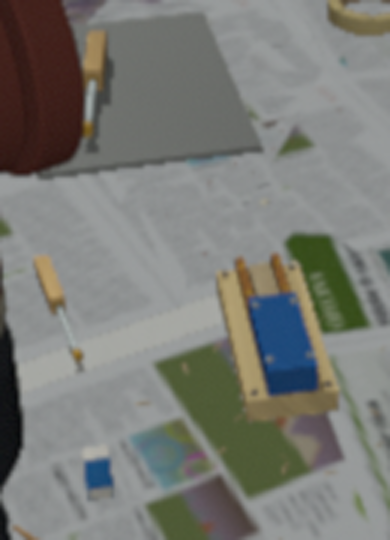

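```bash
cat > fit.py <<'E'
from h import *
from scipy.optimize import least_squares
def fit(loc,uv,z,cn,g=(0.5,0,0)):
    loc=np.array(loc,float)
    def X(p):
        c,s=np.cos(p[2]),np.sin(p[2]); return np.c_[p[0]+c*loc[:,0]-s*loc[:,1],p[1]+s*loc[:,0]+c*loc[:,1],z if np.ndim(z) else np.full(len(loc),z)]
    P0=[bp(cn,u,0.03) for u in uv]
    r=least_squares(lambda p:(pr(cn,X(p))-uv).ravel(),[P0[0][0],P0[0][1],g[2]])
    return r.x,np.round(r.fun,2)
E
python3 - <<'E'
from fit import *
f=lambda a,s,o:[[(x+.5)/s-.5+o[0],(y+.5)/s-.5+o[1]] for x,y in a]
j=f([(180,83),(467,120),(455,245),(165,208)],5,(280,190))
loc=np.array([(-70,35),(90,35),(90,-35),(-70,-35)])/1e3
print('jig',fit(loc,j,.022,"top",(0,0,-1.6)))
h=f([(310,122),(473,143),(465,215),(302,193)],5,(280,190))
print('hood',fit(np.array([(0,19),(88,19),(88,-19),(0,-19)])/1e3,h,.047,"top",(0,0,-1.6)))
d=f([(208,310),(400,358),(388,396),(195,348)],6,(120,180))
print('drift',fit(np.array([(-45,10),(45,10),(45,-10),(-45,-10)])/1e3,d,.035,"top",(0,0,-1.6)))
t=f([(605,432)],6,(120,180))[0]; print('tip',bp("top",t,.022))
F=f([(97,38),(738,88),(697,560),(42,512)],6,(120,180))
print('folder',fit(np.array([(110,150),(110,-150),(-110,-150),(-110,150)])/1e3,F,.009,"top",(0,0,0)))
b=ctrl.get_image("top"); crop(b,310,350,205,240,15,"pics/c4.png")
b=ctrl.get_image("side"); crop(b,255,310,235,305,8,"pics/c5.png")
for n,v in dict(red_pot=(333,153),green_pot=(382,145),eraser=(378,282)).items(): print(n,bp("top",v,.02))
E
```

```text
jig (array([ 0.5222705 , -0.14523768, -1.68357134]), array([-0.22, -0.17,  0.32, -0.18,  0.12,  0.2 , -0.22,  0.14]))
hood (array([ 0.52248231, -0.14496453, -1.68780937]), array([-0.06,  0.05,  0.02,  0.16,  0.13, -0.14, -0.09, -0.07]))
drift (array([ 0.47011894,  0.31317543, -1.80111027]), array([-0.22, -0.53,  0.16, -0.39,  0.16,  0.54, -0.11,  0.37]))
tip [0.43695817 0.17691302 0.022     ]
folder (array([ 0.49727332,  0.2775476 , -0.06103875]), array([-0.26, -0.29,  0.31, -0.5 ,  0.28,  0.53, -0.33,  0.2 ]))
red_pot [ 0.71495009 -0.1283803   0.02      ]
green_pot [ 0.74002362 -0.26566812  0.02      ]
eraser [ 0.3614603 -0.2496046  0.02     ]
```

View pics/c4.png

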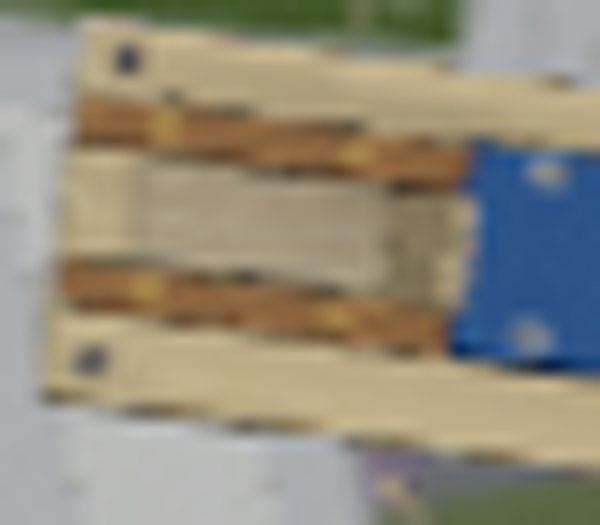

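View pics/c5.png

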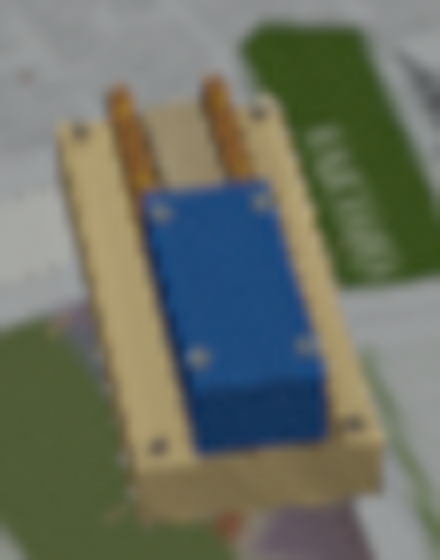

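```bash
cat >> h.py <<'E'
def state():
    o=ctrl.get_obs(); return o,Ro.from_rotvec(o['tool_rot']).as_matrix(),np.array(o['tool_pos'])
def plan(pos,yaw):
    """target: TCP pos, tool down, tool z axis along heading yaw or opposite (jaws y across). prints turn about x(deg) & shift in turned tool axes"""
    o,R,p=state()
    for k in(0,np.pi):
        h=yaw+k; z=np.array([np.cos(h),np.sin(h),0]); x=np.array([0,0,-1.]); y=np.cross(z,x)
        T=np.c_[x,y,z]; rv=np.degrees(Ro.from_matrix(R.T@T).as_rotvec())
        print('k',round(k,1),'turn deg',rv.round(2),'shift after turn mm',(T.T@(np.array(pos)-p)*1e3).round(1),'before',(R.T@(np.array(pos)-p)*1e3).round(1))
E
python3 - <<'E'
from fit import *
f=lambda a,s,o:[[(x+.5)/s-.5+o[0],(y+.5)/s-.5+o[1]] for x,y in a]
J=np.array([.5224,-.1451]);a=-1.6855
c,s=np.cos(a),np.sin(a);M=np.array([[c,s],[-s,c]])
for u in f([(140,215),(385,240)],15,(310,205)): print('offcut end jig',M@(bp("top",u,.034)[:2]-J))
o,R,p=state();print(R.round(3),p,o['q'].round(3))
plan([.4655,.2937,.10],-1.801)
for n in ("drift","offcut"):
  print(n,ctrl.camera_params("top")['cx'])
E
```

```text
offcut end jig [-0.05744199 -0.00030044]
offcut end jig [-0.0131063   0.00091384]
[[ 0.     0.416 -0.909]
 [ 0.    -0.909 -0.416]
 [-1.    -0.    -0.   ]] [ 0.25985164 -0.56837816  0.23128496] [-1.261  0.053  1.613  0.     1.476 -0.119]
k 0 turn deg [-52.24  -0.     0.  ] shift after turn mm [ 131.3    3.5 -886.3] before [ 131.4 -698.5 -545.5]
k 3.1 turn deg [1.2776e+02 0.0000e+00 1.0000e-02] shift after turn mm [131.3  -3.5 886.3] before [ 131.4 -698.5 -545.5]
drift 279.01234054383497
offcut 279.01234054383497
```

```bash
python3 -m handwheel '[[0.0854,[0,10,0],[-6.5,0,0]],[0.0854,[0,10,0],[-6.5,0,0]],[0.0854,[0,10,0],[-6.5,0,0]],[0.0854,[0,10,0],[-6.5,0,0]],[0.0854,[0,10,0],[-6.5,0,0]],[0.0854,[0,0,0],[-6.5,0,0]],[0.0854,[0,0,0],[-6.5,0,0]],[0.0854,[0,0,0],[-6.7,0,0]]]' 60; python3 -c "
from h import *
plan([.4655,.2937,.10],-1.801)"
```

```text
t: 1.97
tool_pos: [0.386, -0.7317, 0.229]
tool_rot: [1.374, 1.097, -1.373]
contact_force: [0.2, 0.3, 0.8]
opening: 0.0854
k 0 turn deg [ 0.32 -0.11  0.08] shift after turn mm [  129.   -156.6 -1016.5] before [  131.2  -150.7 -1017.1]
k 3.1 turn deg [-1.7968e+02 -1.3000e-01 -1.7000e-01] shift after turn mm [ 129.   156.6 1016.5] before [  131.2  -150.7 -1017.1]
```

That row used mm where metres are expected, and the motion was clipped harmlessly. I continue in metres.

```bash
python3 -m handwheel '[[0.0854,[0,0,-0.034],[0,0,0]],[0.0854,[0,0,-0.034],[0,0,0]],[0.0854,[0,0,-0.034],[0,0,0]],[0.0854,[0,0,-0.034],[0,0,0]],[0.0854,[0,0,-0.034],[0,0,0]],[0.0854,[0,0,-0.034],[0,0,0]],[0.0854,[0,0,-0.034],[0,0,0]],[0.0854,[0,0,-0.034],[0,0,0]],[0.0854,[0,0,-0.034],[0,0,0]],[0.0854,[0,0,-0.034],[0,0,0]]]' && python3 -m handwheel '[[0.0854,[0,-0.005,-0.034],[0,0,0]],[0.0854,[0,-0.005,-0.034],[0,0,0]],[0.0854,[0,-0.005,-0.034],[0,0,0]],[0.0854,[0,-0.005,-0.034],[0,0,0]],[0.0854,[0,-0.005,-0.034],[0,0,0]],[0.0854,[0,-0.005,-0.034],[0,0,0]],[0.0854,[0,-0.005,-0.034],[0,0,0]],[0.0854,[0,-0.005,-0.034],[0,0,0]],[0.0854,[0,-0.005,-0.034],[0,0,0]],[0.0854,[0,-0.005,-0.034],[0,0,0]]]'; python3 -c "
from h import *
plan([.4655,.2937,.10],-1.801)"
```

```text
t: 2.8
tool_pos: [0.4632, -0.3988, 0.2313]
tool_rot: [1.377, 1.091, -1.377]
contact_force: [0.9, -0.2, 0.6]
opening: 0.0854
t: 3.63
tool_pos: [0.4921, -0.0564, 0.2316]
tool_rot: [1.378, 1.09, -1.377]
contact_force: [0.3, -0.0, -1.0]
opening: 0.0855
k 0 turn deg [-0.06 -0.   -0.04] shift after turn mm [ 131.6 -105.8 -334.8] before [ 131.5 -106.2 -334.7]
k 3.1 turn deg [ 1.7994e+02 -7.0000e-02  0.0000e+00] shift after turn mm [131.6 105.8 334.8] before [ 131.5 -106.2 -334.7]
```

```bash
python3 -m handwheel '[[0.0854,[0,-0.01,-0.033],[0,0,0]],[0.0854,[0,-0.01,-0.033],[0,0,0]],[0.0854,[0,-0.01,-0.033],[0,0,0]],[0.0854,[0.01,-0.01,-0.033],[0,0,0]],[0.0854,[0.02,-0.01,-0.033],[0,0,0]],[0.0854,[0.02,-0.01,-0.033],[0,0,0]],[0.0854,[0.02,-0.01,-0.033],[0,0,0]],[0.0854,[0.02,-0.01,-0.033],[0,0,0]],[0.0854,[0.02,-0.01,-0.033],[0,0,0]],[0.0854,[0.01,-0.01,-0.033],[0,0,0]]]'
python3 - <<'E'
from h import *
a=ctrl.get_image("side"); crop(a,160,330,100,230,4,"pics/s1.png")
a=ctrl.get_image("top"); crop(a,120,250,180,280,6,"pics/t1.png")
plan([.4655,.2937,.011],-1.801)
E
```

```text
t: 4.47
tool_pos: [0.4686, 0.2873, 0.1085]
tool_rot: [1.374, 1.092, -1.38]
contact_force: [-0.5, -0.4, -0.6]
opening: 0.0855
k 0 turn deg [0.24 0.09 0.24] shift after turn mm [97.6 -3.4 -3.8] before [97.6 -3.  -4. ]
k 3.1 turn deg [-1.7976e+02 -3.8000e-01  1.4000e-01] shift after turn mm [97.6  3.4  3.8] before [97.6 -3.  -4. ]
```

View pics/s1.png

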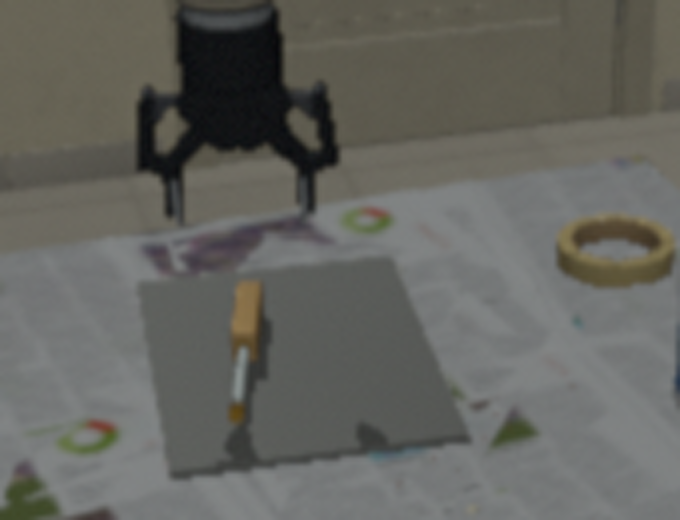

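View pics/t1.png

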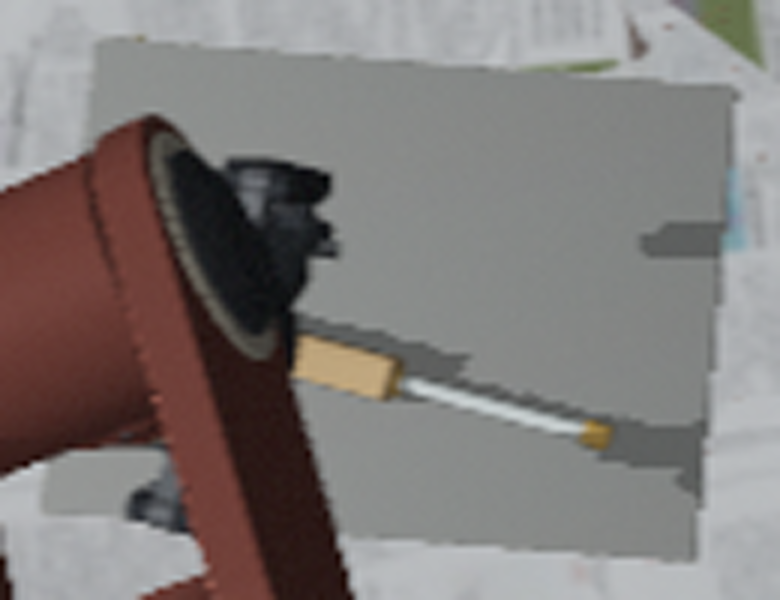

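Candidates for the drift in the top view are the big one on the folder (175,240) and the small one on the table (310,280). I chose the folder one: its handle measures about 90 mm, and both crops confirm it lies between the open fingers.

```bash
python3 - <<'E'
from h import *
a=-1.801;O=np.array([.4701,.3132]);c,s=np.cos(a),np.sin(a)
for l in [(-45,10),(45,10),(45,-10),(-45,-10)]:
    X=[O[0]+(c*l[0]-s*l[1])/1e3,O[1]+(s*l[0]+c*l[1])/1e3,.035]; u=pr("side",X)[0]; print(((u-[160,100])*4).round())
E
python3 -m handwheel '[[0.0854,[0.02,-0.003,-0.004],[0,0,0]],[0.0854,[0.02,0,0],[0,0,0]],[0.0854,[0.02,0,0],[0,0,0]],[0.0854,[0.015,0,0],[0,0,0]],[0.0854,[0.01,0,0],[0,0,0]],[0.0854,[0,0,0],[0,0,0]]]';python3 -c "
from h import *
plan([.4655,.2937,.011],-1.801)"
```

```text
[259. 276.]
[255. 330.]
[229. 331.]
[234. 277.]
t: 5.07
tool_pos: [0.467, 0.2895, 0.0241]
tool_rot: [1.374, 1.092, -1.381]
contact_force: [-0.4, -0.1, 0.5]
opening: 0.0854
k 0 turn deg [-0.07  0.15  0.18] shift after turn mm [13.1 -2.4 -3.7] before [13.1 -2.4 -3.8]
k 3.1 turn deg [179.93   0.29  -0.24] shift after turn mm [13.1  2.4  3.7] before [13.1 -2.4 -3.8]
```

```bash
python3 -m handwheel '[[0.0854,[0.005,-0.0015,-0.002],[0,0,0]],[0.0854,[0.007,-0.001,-0.002],[0,0,0]],[0.05,[0,0,0],[0,0,0]],[0.03,[0,0,0],[0,0,0]],[0.01,[0,0,0],[0,0,0]],[0.01,[0,0,0],[0,0,0]],[0.01,[0,0,0],[0,0,0]],[0.01,[0,0,0],[0,0,0]],[0.01,[0,0,0],[0,0,0]],[0.01,[0,0,0],[0,0,0]]]' 60
python3 - <<'E'
from h import *
print(state()[0])
a=ctrl.get_image("side"); crop(a,160,330,100,230,4,"pics/s2.png")
E
```

```text
t: 5.9
tool_pos: [0.4675, 0.2954, 0.015]
tool_rot: [1.378, 1.091, -1.376]
contact_force: [0.2, 0.1, 2.5]
opening: 0.0185
{'t': 5.9, 'q': array([4.28993019e-01, 1.20026191e-01, 1.93140435e+00, 1.88649603e-06,
       1.08884604e+00, 6.59887941e-01]), 'dq': array([0.00181499, 0.000609  , 0.00053838, 0.00197195, 0.00155509,
       0.00069981]), 'effort': array([ 1.07175423e-02, -3.43647945e+01, -2.92006516e+01, -2.88470990e-03,
       -8.06806813e-03, -1.17403659e-03]), 'tool_pos': array([0.46745857, 0.29541097, 0.01499298]), 'tool_rot': array([ 1.37828808,  1.0906788 , -1.37604196]), 'contact_force': array([0.24415974, 0.142703  , 2.48839763]), 'wrist_torque': array([ 0.04466281, -0.00892269,  0.01934913]), 'opening': 0.018454249135003705}
```

View pics/s2.png

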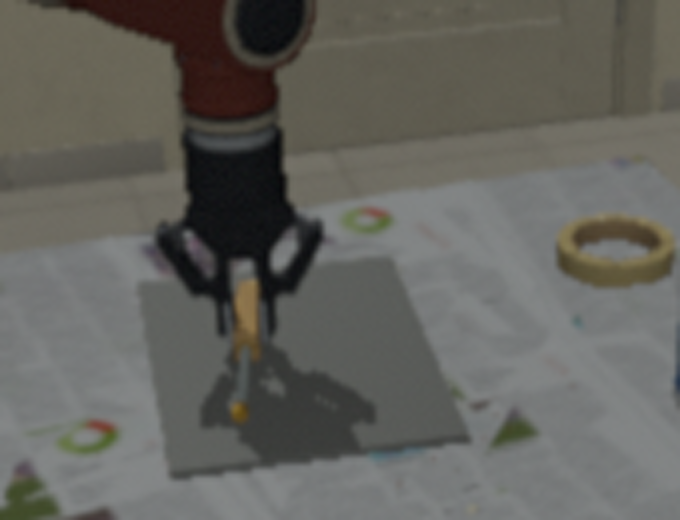

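```bash
python3 -m handwheel '[[0.01,[-0.005,0,0],[0,0,0]],[0.01,[-0.015,0,0],[0,0,0]],[0.01,[-0.02,0,0],[0,0,0]],[0.01,[-0.02,0,0],[0,0,0]],[0.01,[-0.02,0,0],[0,0,0]],[0.01,[0,0,0],[0,0,0]],[0.01,[0,0,0],[0,0,0]],[0.01,[0,0,0],[0,0,0]]]'
python3 - <<'E'
from h import *
a=ctrl.get_image("side"); crop(a,160,330,100,230,4,"pics/s3.png")
J=np.array([.5224,-.1451]);a=-1.6855
d=np.array([np.cos(a),np.sin(a)]);x=J+d*-.217
print(x);plan([*x,.10],a)
E
```

```text
t: 6.62
tool_pos: [0.466, 0.2947, 0.0928]
tool_rot: [1.376, 1.092, -1.379]
contact_force: [-0.0, 0.4, -0.9]
opening: 0.0187
[0.54723615 0.07047404]
k 0 turn deg [-6.66  0.11  0.16] shift after turn mm [ -7.7 106.7 213.3] before [ -7.6 130.7 199.5]
k 3.1 turn deg [ 1.7334e+02  2.4000e-01 -1.6000e-01] shift after turn mm [  -7.7 -106.7 -213.3] before [ -7.6 130.7 199.5]
```

View pics/s3.png

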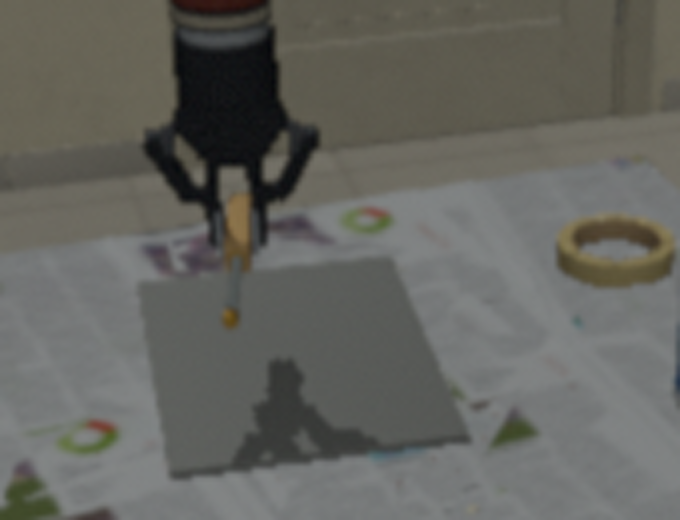

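Lifted and held. I turn first, then carry it behind the jig.

```bash
python3 -m handwheel '[[0.01,[0,0,0],[-3.3,0,0]],[0.01,[0,0,0],[-3.3,0,0]],[0.01,[-0.002,0.015,0.025],[0,0,0]],[0.01,[-0.002,0.015,0.03],[0,0,0]],[0.01,[-0.002,0.015,0.03],[0,0,0]],[0.01,[-0.002,0.015,0.03],[0,0,0]],[0.01,[0,0.015,0.03],[0,0,0]],[0.01,[0,0.015,0.03],[0,0,0]],[0.01,[0,0.012,0.025],[0,0,0]],[0.01,[0,0.005,0.013],[0,0,0]]]' && python3 -m handwheel '[[0.01,[0,0,0],[0,0,0]],[0.01,[0,0,0],[0,0,0]]]'
python3 - <<'E'
from h import *
a=ctrl.get_image("side"); crop(a,160,330,180,310,4,"pics/s4.png")
a=ctrl.get_image("top"); crop(a,230,400,160,290,4,"pics/t4.png")
J=np.array([.5224,-.1451]);a=-1.6855
d=np.array([np.cos(a),np.sin(a)]);x=J+d*-.217
print(x);plan([*x,.0225],a)
E
```

```text
t: 7.5
tool_pos: [0.5483, 0.0684, 0.1005]
tool_rot: [1.294, 1.152, -1.298]
contact_force: [-0.2, 0.4, -0.4]
opening: 0.0189
t: 7.67
tool_pos: [0.5477, 0.0711, 0.1009]
tool_rot: [1.294, 1.154, -1.297]
contact_force: [-0.5, -0.0, -0.7]
opening: 0.019
[0.54723615 0.07047404]
k 0 turn deg [-0.01 -0.02  0.11] shift after turn mm [78.9 -0.2  1.8] before [78.9 -0.1  1.8]
k 3.1 turn deg [1.7999e+02 1.7000e-01 3.0000e-02] shift after turn mm [78.9  0.2 -1.8] before [78.9 -0.1  1.8]
```

View pics/s4.png

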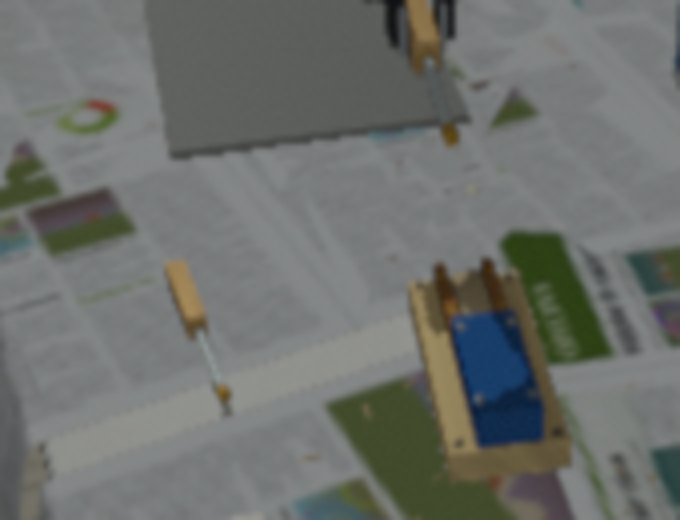

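View pics/t4.png

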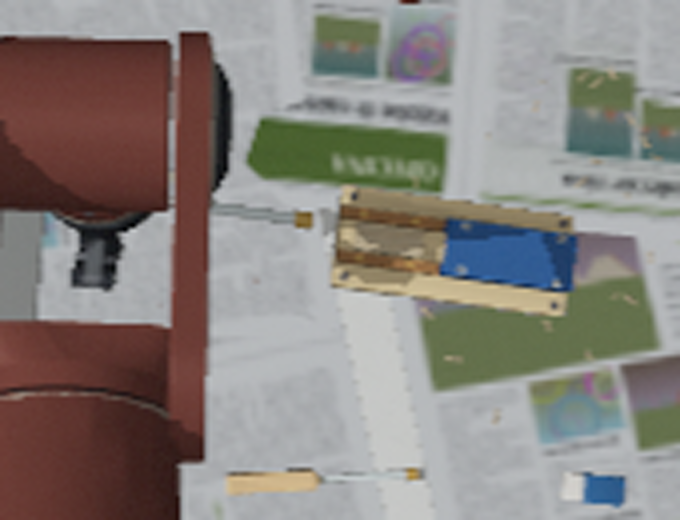

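```bash
cat >> h.py <<'E'
J=np.array([.5224,-.1451]);JA=-1.6855
def jig(X):
    c,s=np.cos(JA),np.sin(JA); return (np.array([[c,s],[-s,c]])@(np.array(X)[:2]-J)*1e3).round(1)
def tri(ut,us):
    A=[];
    for n,u in(("top",ut),("side",us)):
        K,R,t=cam(n);A.append((K@np.c_[R,t],np.array(u,float).reshape(2,1)))
    X=cv2.triangulatePoints(A[0][0],A[1][0],A[0][1],A[1][1]).ravel();return X[:3]/X[3]
E
python3 - <<'E'
from h import *
t=lambda x,y,o:((x+.5)/4-.5+o[0],(y+.5)/4-.5+o[1])
# head centre
X=tri(t(304,220,(230,160)),t(450,134,(160,180)));print('head',X,jig(X))
for z in(.104,.108): print(jig(bp("top",t(312,221,(230,160)),z)), 'rod',jig(bp("top",t(218,207,(230,160)),z)))
print('side at z.108',jig(bp("side",t(450,134,(160,180)),.108)))
o,R,p=state(); print('tcp',jig(p),R.round(3).tolist())
print('pred tip jig', jig(p[:2]+.127*R[:2,2]))
E
```

```text
head [ 0.53279991 -0.04677681  0.10613206] [-98.9  -0.9]
[-93.7  -0.9] rod [-153.6    0.2]
[-93.9  -1.3] rod [-153.6   -0.2]
side at z.108 [-96.1  -1.2]
tcp [-2.188e+02  2.000e-01] [[-0.002, 0.993, -0.115], [0.001, -0.115, -0.993], [-1.0, -0.002, -0.0]]
pred tip jig [-91.8   0.2]
```

```bash
python3 -m handwheel '[[0.01,[0.015,0.001,0],[0,0,0]],[0.01,[0.02,0,0],[0,0,0]],[0.01,[0.02,0,0],[0,0,0]],[0.01,[0.015,0,0],[0,0,0]],[0.01,[0.0075,0,0],[0,0,0]],[0.01,[0,0,0],[0,0,0]],[0.01,[0,0,0],[0,0,0]]]'
python3 - <<'E'
from h import *
a=ctrl.get_image("side"); crop(a,220,320,190,280,8,"pics/s5.png")
a=ctrl.get_image("top"); crop(a,270,370,190,250,8,"pics/t5.png")
o,R,p=state(); print('tcp',jig(p),p);print('pred tip jig', jig(p[:2]+.127*R[:2,2]))
E
```

```text
t: 8.35
tool_pos: [0.5493, 0.0719, 0.0248]
tool_rot: [1.293, 1.153, -1.293]
contact_force: [-0.1, -0.7, -0.2]
opening: 0.0189
tcp [-218.5    3.1] [0.55053312 0.07157408 0.02614249]
pred tip jig [-91.5   3.1]
```

View pics/s5.png

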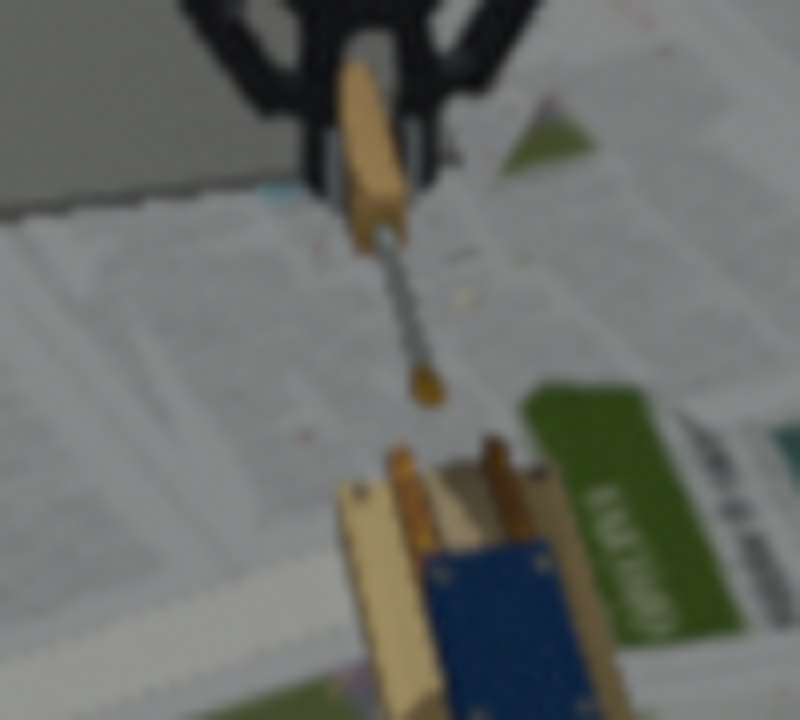

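View pics/t5.png

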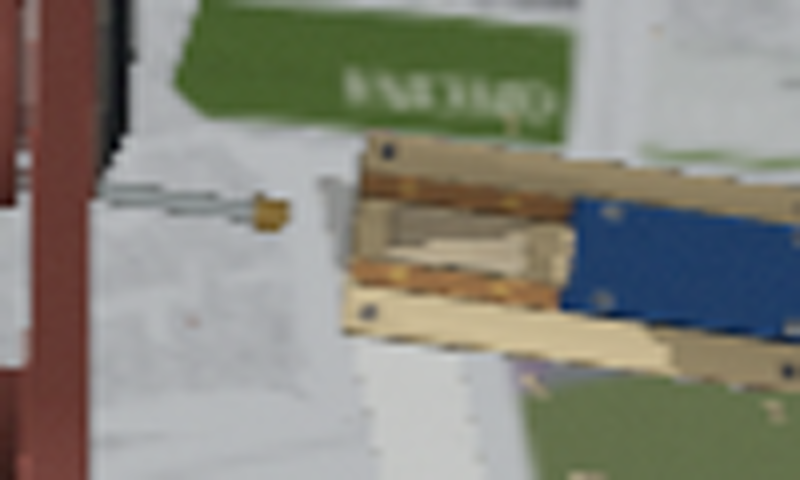

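```bash
python3 - <<'E'
from h import *
t=lambda x,y,o:((x+.5)/8-.5+o[0],(y+.5)/8-.5+o[1])
X=tri(t(270,213,(270,190)),t(427,387,(220,190)));print('head',X,jig(X))
for z in(.025,.03,.035): print(jig(bp("top",t(270,213,(270,190)),z)),jig(bp("side",t(427,387,(220,190)),z)), 'rod',jig(bp("top",t(112,190,(270,190)),z)))
# trough midline at rear at rail tops, same pictures
for z,u in((.034,t(362,185,(270,190))),(.034,t(350,270,(270,190)))): print('rail',jig(bp("top",u,z)))
for u in((401,452),(495,442)): print('railS',jig(bp("side",t(*u,(220,190)),.034)))
E
for i in 1 2 3; do python3 -m handwheel '[[0.01,[0,0,0],[0,0,0]]]'|head -2; done
```

```text
head [ 0.53523075 -0.04608457  0.0295549 ] [-99.8   1.4]
[-99.5   2.4] [-105.9    2.1] rod [-154.     3.3]
[-99.8   1.9] [-99.2   0.9] rod [-154.     2.7]
[-100.1    1.4] [-92.5  -0.2] rod [-154.     2.2]
rail [-70.3  15. ]
rail [-70.9 -14.2]
railS [-61.8 -13.7]
railS [-61.6  15.9]
t: 8.53
tool_pos: [0.5507, 0.0713, 0.0263]
t: 8.62
tool_pos: [0.5505, 0.0712, 0.026]
t: 8.7
tool_pos: [0.5502, 0.0711, 0.0257]
```

```bash
python3 -m handwheel '[[0.01,[0,-0.001,0.003],[0,0,0]],[0.01,[0,0,0.003],[0,0,0]],[0.01,[0,0,0.003],[0,0,0]],[0.01,[0,0,0.003],[0,0,0]],[0.01,[0,0,0.003],[0,0,0]],[0.01,[0,0,0.003],[0,0,0]],[0.01,[0,0,0.003],[0,0,0]],[0.01,[0,0,0.003],[0,0,0]],[0.01,[0,0,0.003],[0,0,0]],[0.01,[0,0,0.003],[0,0,0]]]'
python3 - <<'E'
from h import *
a=ctrl.get_image("side"); crop(a,220,320,190,280,8,"pics/s6.png")
a=ctrl.get_image("top"); crop(a,270,370,190,250,8,"pics/t6.png")
o,R,p=state(); print('tcp',jig(p),p)
E
```

```text
t: 9.53
tool_pos: [0.5451, 0.0411, 0.0248]
tool_rot: [1.294, 1.152, -1.294]
contact_force: [-0.1, -0.3, -1.0]
opening: 0.0185
tcp [-187.5    1.2] [0.54507702 0.04099453 0.02479418]
```

View pics/s6.png

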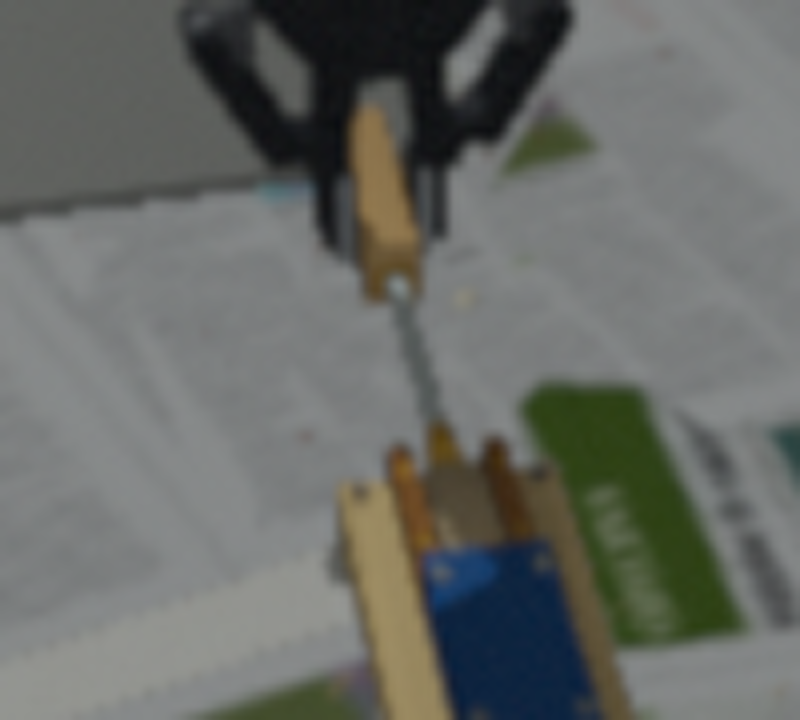

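View pics/t6.png

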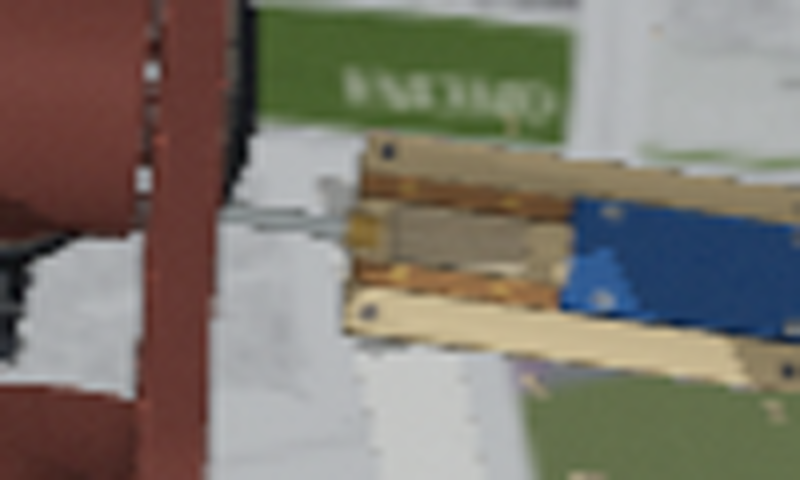

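```bash
python3 -m handwheel '[[0.01,[0,0,0.003],[0,0,0]],[0.01,[0,0,0.003],[0,0,0]],[0.01,[0,0,0.003],[0,0,0]],[0.01,[0,0,0.003],[0,0,0]],[0.01,[0,0,0.003],[0,0,0]],[0.01,[0,0,0.003],[0,0,0]],[0.01,[0,0,0.003],[0,0,0]],[0.01,[0,0,0.003],[0,0,0]],[0.01,[0,0,0.003],[0,0,0]],[0.01,[0,0,0.003],[0,0,0]]]'
python3 - <<'E'
from h import *
a=ctrl.get_image("top"); crop(a,270,370,190,250,8,"pics/t7.png")
o,R,p=state(); print('tcp',jig(p),p)
E
```

```text
t: 10.47
tool_pos: [0.5416, 0.0113, 0.0248]
tool_rot: [1.294, 1.152, -1.294]
contact_force: [-0.3, -0.3, -1.8]
opening: 0.0185
tcp [-157.2    1.2] [0.54157722 0.01088887 0.02479757]
```

View pics/t7.png

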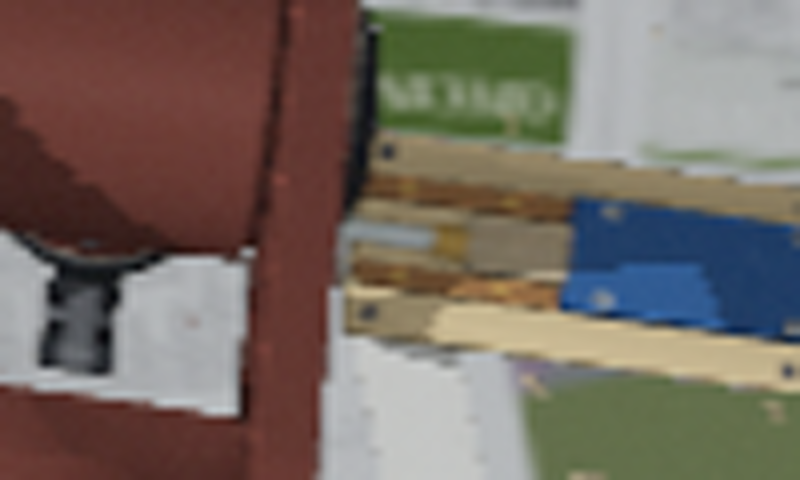

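```bash
python3 -m handwheel '[[0.01,[0,0,0.002],[0,0,0]],[0.01,[0,0,0.002],[0,0,0]],[0.01,[0,0,0.002],[0,0,0]],[0.01,[0,0,0.002],[0,0,0]],[0.01,[0,0,0.002],[0,0,0]],[0.01,[0,0,0.002],[0,0,0]],[0.01,[0,0,0.002],[0,0,0]],[0.01,[0,0,0.001],[0,0,0]],[0.01,[0,0,0],[0,0,0]]]'; for i in 1 2 3; do python3 -m handwheel '[[0.01,[0,0,0],[0,0,0]]]'; done
```

```text
t: 11.27
tool_pos: [0.5399, -0.0035, 0.0248]
tool_rot: [1.294, 1.152, -1.294]
contact_force: [0.1, -0.5, -1.2]
opening: 0.0194
t: 11.35
tool_pos: [0.5399, -0.0034, 0.0248]
tool_rot: [1.294, 1.152, -1.294]
contact_force: [0.2, -0.0, -1.2]
opening: 0.0186
t: 11.43
tool_pos: [0.5399, -0.0033, 0.0248]
tool_rot: [1.294, 1.152, -1.294]
contact_force: [-0.0, 0.0, -0.8]
opening: 0.0187
t: 11.52
tool_pos: [0.5399, -0.0032, 0.0248]
tool_rot: [1.294, 1.152, -1.294]
contact_force: [-1.0, 0.5, -0.5]
opening: 0.0184
```

```bash
cat > g.py <<'E'
from h import *
import sys
o,R,p=state(); f=float(np.dot(o['contact_force'],-R[:,2])); print(round(o['t'],2),'tcp jig',jig(p),'fpush',round(f,2)); sys.exit(f>2.2)
E
python3 -m handwheel '[[0.01,[0,0,0.0007],[0,0,0]],[0.01,[0,0,0.0007],[0,0,0]]]'>/dev/null && python3 g.py && \
python3 -m handwheel '[[0.01,[0,0,0.0007],[0,0,0]],[0.01,[0,0,0.0007],[0,0,0]]]'>/dev/null && python3 g.py && \
python3 -m handwheel '[[0.01,[0,0,0.0007],[0,0,0]],[0.01,[0,0,0.0007],[0,0,0]]]'>/dev/null && python3 g.py && \
python3 -m handwheel '[[0.01,[0,0,0.0007],[0,0,0]],[0.01,[0,0,0.0007],[0,0,0]]]'>/dev/null && python3 g.py && \
python3 -m handwheel '[[0.01,[0,0,0.0007],[0,0,0]],[0.01,[0,0,0.0007],[0,0,0]]]'>/dev/null && python3 g.py
```

```text
11.68 tcp jig [-141.5    1.1] fpush -0.58
11.85 tcp jig [-140.1    1.2] fpush 0.6
12.02 tcp jig [-138.6    1.1] fpush -0.13
12.18 tcp jig [-137.2    1.1] fpush -0.34
12.35 tcp jig [-135.8    1.2] fpush -0.43
```

```bash
python3 -m handwheel '[[0.01,[0,0,0.0006],[0,0,0]],[0.01,[0,0,0.0006],[0,0,0]]]'>/dev/null && python3 g.py && \
python3 -m handwheel '[[0.01,[0,0,0.0006],[0,0,0]],[0.01,[0,0,0.0006],[0,0,0]]]'>/dev/null && python3 g.py && \
python3 -m handwheel '[[0.01,[0,0,0.0006],[0,0,0]],[0.01,[0,0,0.0006],[0,0,0]]]'>/dev/null && python3 g.py && \
python3 -m handwheel '[[0.01,[0,0,0.0006],[0,0,0]],[0.01,[0,0,0.0006],[0,0,0]]]'>/dev/null && python3 g.py && \
python3 -m handwheel '[[0.01,[0,0,0.0006],[0,0,0]],[0.01,[0,0,0.0006],[0,0,0]]]'>/dev/null && python3 g.py && \
python3 -m handwheel '[[0.01,[0,0,0.0006],[0,0,0]],[0.01,[0,0,0.0006],[0,0,0]]]'>/dev/null && python3 g.py && \
python3 -m handwheel '[[0.01,[0,0,0.0006],[0,0,0]],[0.01,[0,0,0.0006],[0,0,0]]]'>/dev/null && python3 g.py && \
python3 -m handwheel '[[0.01,[0,0,0.0006],[0,0,0]],[0.01,[0,0,0.0006],[0,0,0]]]'>/dev/null && python3 g.py
```

```text
12.52 tcp jig [-134.6    1.2] fpush 0.31
12.68 tcp jig [-133.5    1.2] fpush 0.45
12.85 tcp jig [-132.3    1.1] fpush 0.36
13.02 tcp jig [-131.     1.2] fpush 0.33
13.18 tcp jig [-129.8    1.1] fpush 0.21
13.35 tcp jig [-128.6    1.1] fpush 0.32
13.52 tcp jig [-127.4    1.1] fpush 0.3
13.68 tcp jig [-126.3    1.1] fpush -0.66
```

```bash
python3 -m handwheel '[[0.01,[0,0,0.0006],[0,0,0]],[0.01,[0,0,0.0006],[0,0,0]]]'>/dev/null && python3 g.py && \
python3 -m handwheel '[[0.01,[0,0,0.0006],[0,0,0]],[0.01,[0,0,0.0006],[0,0,0]]]'>/dev/null && python3 g.py && \
python3 -m handwheel '[[0.01,[0,0,0.0006],[0,0,0]],[0.01,[0,0,0.0006],[0,0,0]]]'>/dev/null && python3 g.py && \
python3 -m handwheel '[[0.01,[0,0,0.0006],[0,0,0]],[0.01,[0,0,0.0006],[0,0,0]]]'>/dev/null && python3 g.py && \
python3 -m handwheel '[[0.01,[0,0,0.0006],[0,0,0]],[0.01,[0,0,0.0006],[0,0,0]]]'>/dev/null && python3 g.py && \
python3 -m handwheel '[[0.01,[0,0,0.0006],[0,0,0]],[0.01,[0,0,0.0006],[0,0,0]]]'>/dev/null && python3 g.py && \
python3 -m handwheel '[[0.01,[0,0,0.0006],[0,0,0]],[0.01,[0,0,0.0006],[0,0,0]]]'>/dev/null && python3 g.py && \
python3 -m handwheel '[[0.01,[0,0,0.0006],[0,0,0]],[0.01,[0,0,0.0006],[0,0,0]]]'>/dev/null && python3 g.py
```

```text
13.85 tcp jig [-125.     1.2] fpush 0.63
14.02 tcp jig [-124.7    1.2] fpush 5.54
```

```bash
python3 -m handwheel '[[0.01,[0,0,0],[0,0,0]]]'>/dev/null; python3 g.py; python3 -m handwheel '[[0.01,[0,0,0],[0,0,0]],[0.01,[0,0,0],[0,0,0]]]'>/dev/null; python3 g.py;  python3 - <<'E'
from h import *
a=ctrl.get_image("top"); crop(a,270,370,190,250,8,"pics/t8.png")
E
```

```text
14.1 tcp jig [-124.7    1.2] fpush 3.96
14.27 tcp jig [-124.7    1.2] fpush 5.0
```

View pics/t8.png

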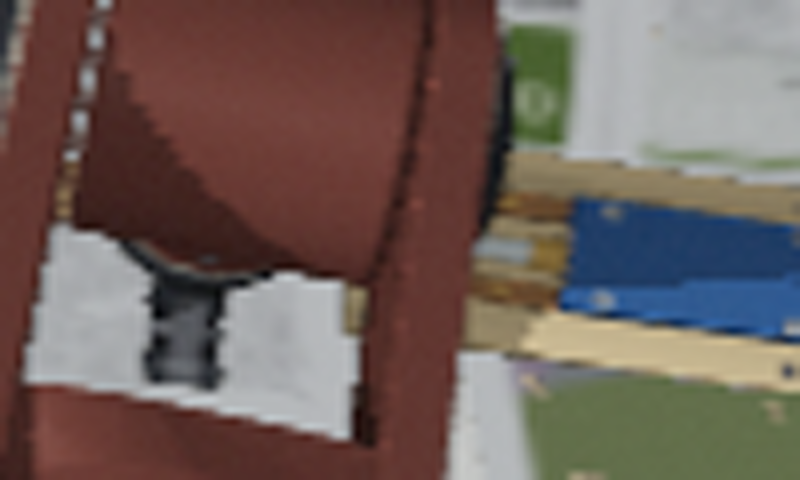

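Contact is firm at about 5 N, with the tip at jig x ≈ +1, inside the allowed range. I back off, shift sideways and down a little, and tap again to confirm it's the stop and not the hood edge.

```bash
python3 -m handwheel '[[0.01,[0,0,-0.002],[0,0,0]],[0.01,[0.001,-0.0015,-0.002],[0,0,0]],[0.01,[0,0,0],[0,0,0]],[0.01,[0,0,0.001],[0,0,0]],[0.01,[0,0,0.0008],[0,0,0]]]'>/dev/null && python3 g.py && \
python3 -m handwheel '[[0.01,[0,0,0.0006],[0,0,0]],[0.01,[0,0,0],[0,0,0]]]'>/dev/null && python3 g.py && \
python3 -m handwheel '[[0.01,[0,0,0.0006],[0,0,0]],[0.01,[0,0,0],[0,0,0]]]'>/dev/null && python3 g.py && \
python3 -m handwheel '[[0.01,[0,0,0.0006],[0,0,0]],[0.01,[0,0,0],[0,0,0]]]'>/dev/null && python3 g.py && \
python3 -m handwheel '[[0.01,[0,0,0.0006],[0,0,0]],[0.01,[0,0,0],[0,0,0]]]'>/dev/null && python3 g.py && \
python3 -m handwheel '[[0.01,[0,0,0.0006],[0,0,0]],[0.01,[0,0,0],[0,0,0]]]'>/dev/null && python3 g.py
```

```text
14.73 tcp jig [-125.8   -0.4] fpush 0.1
14.9 tcp jig [-125.2   -0.3] fpush -0.02
15.07 tcp jig [-124.8   -0.3] fpush 0.6
15.23 tcp jig [-124.7   -0.3] fpush 2.99
```

```bash
python3 -m handwheel '[[0.01,[0,0.0015,-0.002],[0,0,0]],[0.01,[0,0,-0.005],[0,0,0]],[0.01,[0,0,-0.01],[0,0,0]],[0.01,[0,0,-0.01],[0,0,0]],[0.01,[0,0,-0.01],[0,0,0]],[0.01,[0,0,-0.01],[0,0,0]],[0.01,[0,0,-0.01],[0,0,0]],[0.01,[0,0,-0.01],[0,0,0]],[0.01,[0,0,-0.01],[0,0,0]],[0.01,[0,0,-0.01],[0,0,0]]]' && python3 -m handwheel '[[0.01,[0,0,-0.01],[0,0,0]],[0.01,[-0.02,0,0],[0,0,0]],[0.01,[-0.02,0,0],[0,0,0]],[0.01,[-0.03,0,0],[0,0,0]],[0.01,[0,0,0],[0,0,0]]]'
python3 - <<'E'
from h import *
a=ctrl.get_image("top"); crop(a,270,370,190,250,8,"pics/t9.png")
plan([.4675,.2954,.09],-1.801)
E
```

```text
t: 16.07
tool_pos: [0.5479, 0.0658, 0.0238]
tool_rot: [1.294, 1.152, -1.294]
contact_force: [0.5, -0.2, -0.5]
opening: 0.0184
t: 16.48
tool_pos: [0.5531, 0.0753, 0.1002]
tool_rot: [1.299, 1.145, -1.285]
contact_force: [2.2, -0.9, 1.4]
opening: 0.0187
k 0 turn deg [ 6.57 -0.08 -0.45] shift after turn mm [   7.9 -132.5 -195.1] before [   7.3 -109.4 -209. ]
k 3.1 turn deg [-1.7343e+02  6.8000e-01 -1.2000e-01] shift after turn mm [  7.9 132.5 195.1] before [   7.3 -109.4 -209. ]
```

View pics/t9.png

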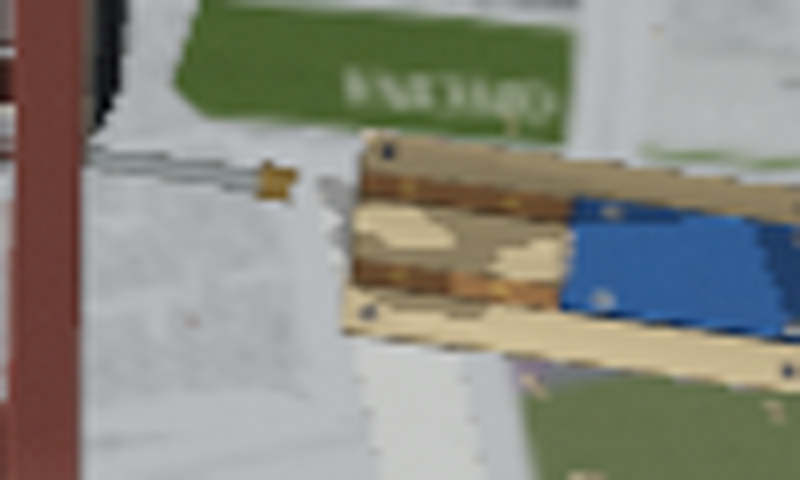

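```bash
python3 -m handwheel '[[0.01,[0,0,0],[3.3,0,0]],[0.01,[0,0,0],[3.2,0,0]],[0.01,[0,-0.015,-0.022],[0,0,0]],[0.01,[0,-0.02,-0.03],[0,0,0]],[0.01,[0,-0.02,-0.03],[0,0,0]],[0.01,[0,-0.02,-0.03],[0,0,0]],[0.01,[0,-0.02,-0.03],[0,0,0]],[0.01,[0,-0.02,-0.03],[0,0,0]],[0.01,[0,-0.0175,-0.023],[0,0,0]],[0.01,[0,0,0],[0,0,0]]]' && python3 -m handwheel '[[0.01,[0.02,0,0],[0,0,0]],[0.01,[0.02,0,0],[0,0,0]],[0.01,[0.015,0,0],[0,0,0]],[0.01,[0.01,0,0],[0,0,0]],[0.01,[0,0,0],[0,0,0]],[0.01,[0,0,0],[0,0,0]],[0.01,[0,0,0],[0,0,0]]]';  python3 - <<'E'
from h import *
a=ctrl.get_image("side"); crop(a,190,270,150,230,8,"pics/s10.png")
plan([.4675,.2954,.015],-1.801)
E
```

```text
t: 17.37
tool_pos: [0.4612, 0.2984, 0.0924]
tool_rot: [1.372, 1.097, -1.375]
contact_force: [-0.6, -0.2, -1.2]
opening: 0.0188
t: 17.95
tool_pos: [0.4649, 0.2947, 0.0296]
tool_rot: [1.377, 1.091, -1.375]
contact_force: [-0.2, -0.2, -0.9]
opening: 0.0189
k 0 turn deg [ 0.04 -0.07 -0.1 ] shift after turn mm [15.   2.1 -1. ] before [15.   2.1 -1. ]
k 3.1 turn deg [-1.7996e+02  1.5000e-01 -1.1000e-01] shift after turn mm [15.  -2.1  1. ] before [15.   2.1 -1. ]
```

View pics/s10.png

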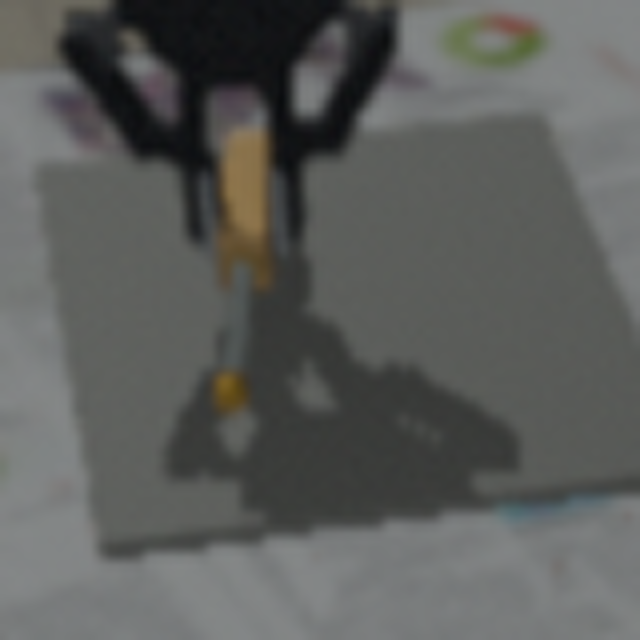

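Over the folder. I lower to touch in small steps.

```bash
python3 -m handwheel '[[0.01,[0.004,0.002,0],[0,0,0]],[0.01,[0.004,0,0],[0,0,0]],[0.01,[0.002,0,0],[0,0,0]],[0.01,[0,0,0],[0,0,0]]]'; python3 -m handwheel '[[0.01,[0.001,0,0],[0,0,0]],[0.01,[0.001,0,0],[0,0,0]],[0.01,[0,0,0],[0,0,0]]]'; python3 -m handwheel '[[0.01,[0.001,0,0],[0,0,0]],[0.01,[0.001,0,0],[0,0,0]],[0.01,[0,0,0],[0,0,0]]]'
```

```text
t: 18.33
tool_pos: [0.4658, 0.2939, 0.0182]
tool_rot: [1.375, 1.092, -1.377]
contact_force: [-0.3, 0.0, -1.3]
opening: 0.0186
t: 18.58
tool_pos: [0.466, 0.2941, 0.0166]
tool_rot: [1.376, 1.092, -1.376]
contact_force: [-0.1, 0.3, -0.6]
opening: 0.019
t: 18.83
tool_pos: [0.4664, 0.2942, 0.015]
tool_rot: [1.376, 1.092, -1.376]
contact_force: [-0.6, -1.0, -0.1]
opening: 0.0187
```

```bash
python3 -m handwheel '[[0.01,[0.0007,0,0],[0,0,0]],[0.01,[0,0,0],[0,0,0]],[0.01,[0,0,0],[0,0,0]]]';  python3 -m handwheel '[[0.03,[0,0,0],[0,0,0]],[0.05,[0,0,0],[0,0,0]],[0.0854,[0,0,0],[0,0,0]],[0.0854,[0,0,0],[0,0,0]],[0.0854,[0,0,0],[0,0,0]],[0.0854,[0,0,0],[0,0,0]],[0.0854,[0,0,0],[0,0,0]]]'
```

```text
t: 19.08
tool_pos: [0.4664, 0.2942, 0.015]
tool_rot: [1.376, 1.092, -1.376]
contact_force: [-2.6, -1.7, 4.7]
opening: 0.0188
t: 19.67
tool_pos: [0.4661, 0.2942, 0.014]
tool_rot: [1.376, 1.092, -1.376]
contact_force: [0.1, -0.4, 0.3]
opening: 0.0856
```

```bash
python3 -m handwheel '[[0.0854,[-0.01,0,0],[0,0,0]],[0.0854,[-0.02,0,0],[0,0,0]],[0.0854,[-0.03,0,0],[0,0,0]],[0.0854,[-0.03,0,0],[0,0,0]],[0.0854,[-0.03,0,0],[0,0,0]],[0.0854,[-0.02,0,-0.03],[0,0,0]],[0.0854,[0,0,-0.03],[0,0,0]],[0.0854,[0,0,-0.03],[0,0,0]],[0.0854,[0,0,0],[0,0,0]],[0.0854,[0,0,0],[0,0,0]]]'
python3 - <<'E'
from h import *
a=ctrl.get_image("side"); crop(a,190,330,140,310,4,"pics/s11.png")
b=ctrl.get_image("top"); crop(b,110,410,130,300,2.6,"pics/t11.png")
E
```

```text
t: 20.5
tool_pos: [0.4866, 0.3828, 0.1548]
tool_rot: [1.375, 1.093, -1.374]
contact_force: [0.2, -0.4, -0.2]
opening: 0.0855
```

View pics/s11.png

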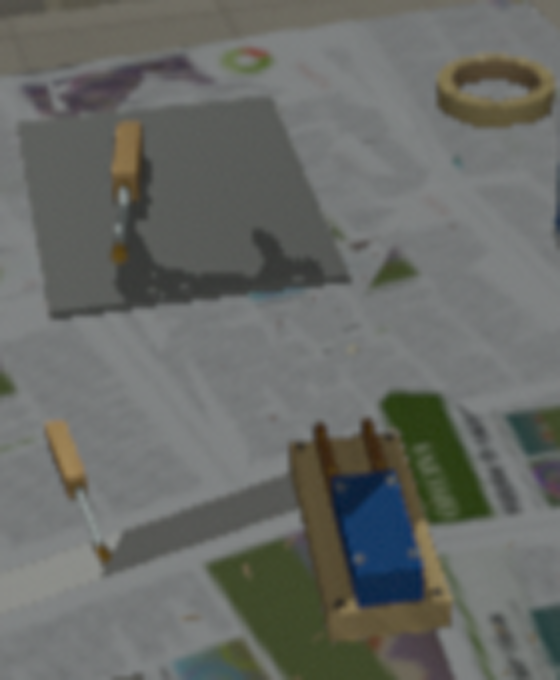

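View pics/t11.png

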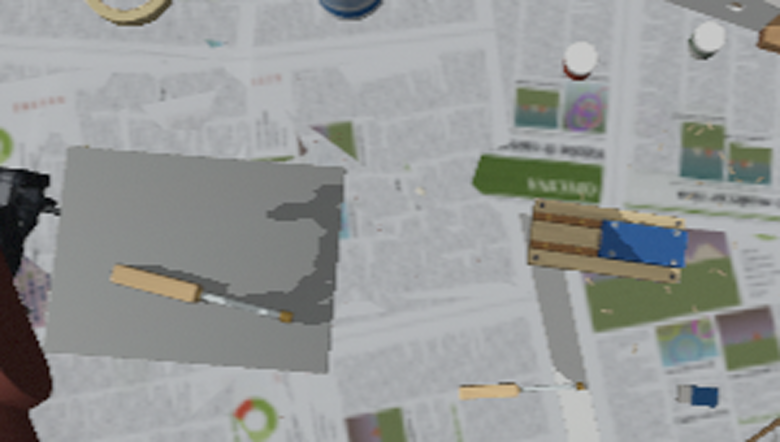

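The drift lies flat on the folder with its handle at about (155,283). The trough is empty up to the hood at (600,240), and the pots and eraser look unmoved.

```bash
python3 -c "
from station import ctrl
print(ctrl.finish_job())"
```

```text
the job is handed in; nothing more can be done
None
```

The job is handed in at about 20.6 s of the 64 s allowed. The system reported no verdict.

**Pushing the offcut:** I lifted the larger drift off the folder and pushed the offcut along the trough and into the hood. It stopped firmly with the drift tip about 1 mm inside the hood's mouth, which puts the stop about 45 mm in and so within the stated range. A second tap, 1.5 mm to the side, met resistance at the same spot. The highest force I read was about 5.5 N, against the 12 N at which the stop slides.

**Laying the drift back:** I set the drift on the folder, opened the fingers and backed clear.

**Last checks:**
- **Pictures:** the drift lies flat with its handle over the folder, the trough is empty up to the hood, and the pots and eraser look unmoved by eye.
- **Not seen directly:** the gap at the stop is hidden, so I judged it from the force and from the repeated contact position.
- **Smaller disagreements:** the head measured about 3 mm lower than I predicted from the grip. The side camera placed the rear ends of the rails about 8 mm off along the trough. I relied on the top view there, and neither affected the result.
- **A slip of mine:** my first move gave shifts in mm where metres were expected. It was clipped and happened in free air, so nothing was touched.

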